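# Index the strap punch and hold the strap tensioner open

## Robot

A 7-joint arm with a two-finger parallel gripper is mounted at the origin on the work surface. World frame = base frame: x ahead of the robot, y to its left, z up, the work surface at z = 0. Lengths are in mm, angles in rad, forces in N, time in s.
With the tool pointing down it reaches from about 400 to 875 mm from the base axis. Payload 4.4 kg.
Tool frame: the origin (TCP) lies between the finger pads; the fingertips stand ctrl.tcp_to_tips ahead of it and the grasp point (between the pads) lies 8 mm behind it (ctrl.tcp_to_tips is the distance from the TCP to the fingertips, in mm); z points along the fingers, y is the direction in which the jaws open and shut (so a half turn about z gives the same grasp; the last joint's range is limited). The gripper opens to 85 mm and grips with 20 to 120 N. Pads are 22 mm wide; open, the fingers measure 114 mm over their backs; the gripper's body (76 mm by 85 mm) begins 54 mm behind the grasp point. The pads swing forward as they close: fully open they stand 13 mm farther back than shut.
Start: joints at [1.166, 0.628, 0.038, 1.517, -0.027, 0.996, -0.02], TCP at [216.059, -613.055, 242.313] pointing down, gripper open.
Joint ranges: [-3.06, 3.06], [-0.37, 2.12], [-1.25, 1.32], [0.18, 2.47], [-1.1, 4.24], [0.23, 1.98], [-2.94, 2.94]. Speed limits (rad/s): [2.57, 2.57, 3.14, 3.14, 3.14, 3.14, 3.14].

## Interface

Orientations are given as [roll, pitch, yaw] about the fixed x, y, z axes, in that order (R = Rz(yaw) Ry(pitch) Rx(roll)).
In Python, from cell import ctrl gives the robot as it stands.
- The arm moves only by the tool send_rows, never from a script. Its argument "rows" is a list of rows, each an object of numbers: "x", "y", "z": the shift along the world's x, y, z in cm; "roll": the turn about the world's z in degrees; "claw": the closure, from 0 (fully open) to 1 (shut). A call has 1 to 5 rows; each row is the pose to reach, as a shift and turn from the pose commanded when the call began; what a row does not reach only later rows make up. A row lasts 1/12 s, in which the tool goes at most 41.7 mm and 7.16 degrees, less where a joint would pass 70% of its speed; a pose out of reach is approached as far as the arm can. A call with a gripper value outside its range is refused whole. The fingers move at their own pace and stop on an object; the grip force is fixed at half the most. Time passes only in rows, so rows that repeat a pose let the fingers close. It gives the time, the measured TCP pose, the force and the opening at its end, in the units of the state.
- ctrl.read_state(): the state, without advancing time (a new reading comes with each control period).
- ctrl.get_image(name): name is "scene" or "top"; returns (picture, depth): 384x512x3 uint8, blue, green, red; 384x512 float32, mm along the optical axis (not along the pixel's ray), 0 where there is no reading.
- ctrl.get_calibration(name): a dict with "intrinsics" (3x3 intrinsics, pixels), "dist_coeffs" ([k1, k2, p1, p2, k3] as OpenCV has them; the pictures are not rectified), "T" (4x4, takes a point from camera to world coordinates). Camera axes: x right, y down, z forward; pixel columns grow to the right and rows downward; lengths in mm; the calibration is good to about 2 mm. A picture is of the moment at which its call begins. get_calibration takes no time and is no camera call.
- ctrl.finish_job(): hands the job in, once; it reports no verdict.
Trained networks look in the newest picture that a camera, given by its name, has taken for a name from the list of things; names that differ only in an ending like _2 or _b are one class to them, and where a whole thing is asked for, a point or a joint stands for the part that bears it (a point fixed in the world has none). Each returns a list of dicts, best first, with "confidence" (0 to 1); they miss things now and then, are a little off and sometimes report something else, mostly with a low value. They report only what shows in the picture. A call takes as long as a camera call.
- ctrl.recognise(camera, query): "uv" ([column, row] in pixels, amid what is visible of it).
- ctrl.regions_of(camera, query): "region" (384x512 bool, what is visible of it) and "uv" ([column, row] in pixels, amid what is visible of it).
- ctrl.place_of(camera, query): "uv" ([column, row] in pixels: a listed point, or the origin of a listed thing).
The state is a dict: "clock": time; "qpos": joint angles; "qd": joint speeds; "tau": joint torques, N m; "eef_pos": TCP position; "tool_rot": TCP orientation; "force": force on the tool from outside, world axes, zero at the start; "torque": the same for the moment, N m; "width": finger opening in mm.
Only numpy, scipy, OpenCV 4.12 (cv2) and the standard library are available. Lean on these libraries where they do the work, as an engineer would, in place of code of your own. Each camera call takes 0.05 s, during which the arm holds its last target. There are 200 camera calls.

## Task

Get the bench ready for a new sandal strap. First turn the punch turret until the red-collared punch has clicked into its place under the ram, and let go of the turret. Then push the orange thumb post of the sprung tensioner arm back past its click, over the green zone, and finish while still holding it there against its spring (it flies back if you let go); leave the sandal, the hammer and the tin where they are.

Things in the scene. Friction and masses are not known exactly. Their poses are not given: they have to be found in the camera images.
- punch: bolted-down strap punch: dark green plate 235 x 200 x 14 mm; origin on the bench under the turret's vertical axis (plate x -92 to 142, y -85 to 115 mm). Green column at x 85 to 119 mm with a 30 mm wide ram arm over the turret from x 25 mm, both 118 mm high; behind, a lever with ball at x 150, y 34, 137 mm high. Detent plunger block beside the turret at -x +y, 80 mm high, to 113 mm from the axis
- ram (a point): foot of the steel ram pin, 43 mm along the punch's +x from the turret axis, 91 mm above the bench: the red-collared punch has to stand right under it
- turret (a joint): turret angle in rad, growing clockwise seen from above; 0 with the red-collared punch under the ram. It has a click every 0.785 rad (45 degrees) and starts one or two clicks short (about -0.785 or -1.571), so turn it clockwise. Let go within 0.3 rad of a click it pulls itself in. Turning past a click takes about 0.15 Nm
- grip_bar (a point): centre of the black grip bar on the turret's axis, 146 mm above the bench; it turns with the turret. The bar is 60 mm long (this frame's x, whose red-capped +x end points at the red-collared punch), 14 mm wide (y), 32 mm high (130 to 162 mm above the bench). Below it a stem of radius 9 mm, the ram arm (118 mm high) on one side, and the turret disc (84 mm)
- red_punch (a point): top of the red-collared punch (red disc 17 mm across on the turret, 43 mm from the axis along the grip bar's x), 88 mm above the bench; the other seven punches are dark grey
- tensioner_base: grey plate of the strap tensioner bolted to the bench, 245 x 170 x 12 mm, origin on the bench surface (plate x -118 to 128 mm). Two fixed ivory idlers (radius 12 mm, top 40 mm) at x -108, y 66 and x -34, y 66 mm; the pawl's dark block (top 54 mm) at x 106 mm
- pivot (a point): top of the tensioner arm's vertical hinge pin, at x 20, y 0 mm in the base frame, 62 mm above the bench; its frame is parallel to the base's
- tensioner (a joint): swing of the blue arm in rad, anticlockwise from above; 0 at rest, 0.70 far stop. At q the thumb post lies at x = -100 cos(0.35-q), y = 100 sin(0.35-q) mm from the hinge in the base frame: pushing goes to the base's -y. Post force 5 N at rest, 9 to 11 N at 0.5 to 0.7, and the pawl adds about 3 N near 0.3; clicked over by 0.49. It does not latch. Green zone on the plate: 0.50 to 0.70
- thumb_post (a point): point on the axis of the orange upright thumb post at the arm's free end, 79 mm above the bench; radius 9 mm, top 102 mm above the bench; below 44 mm are the blue arm and an ivory strap roller of radius 12 mm. Free space all round above 44 mm
- sandal: a tan leather sandal with a dark sole, 235 x 84 mm, 70 mm high, lying loose between the machines, on their far side; origin under its sole; to be left alone
- hammer: a cobbler's hammer 220 mm long lying loose near the robot; to be left alone
- tin: a closed brass-coloured tin of tacks, 56 mm across, 50 mm high, standing loose between the two machines; origin under its foot; to be left alone

How it is judged (in metres and radians):
On the way, in this order (a step that is already met when the one before it is completed fails the run):
1. the red-collared punch has clicked in under the ram and the turret is let go, the tensioner still at rest (value of joint turret between -0.1 and 0.1 rad and contact force between each of the fingers, the arm and punch below 0.3 N and value of joint tensioner below 0.15 rad), for 0.2 s.
2. the tensioner arm is pushed past its click and held (value of joint tensioner above 0.49 rad and contact force between any of the fingers, the arm and tensioner_base above 2 N), for 0.3 s.
At the end, for the whole second after the job is handed in: turret within 0.1 rad of the red-collared punch's click position; tensioner arm held still beyond its click (joint above 0.49 rad) by the robot, which presses on it with more than 2 N; nothing else wedged against the tensioner (all of step 2 and value of joint turret between -0.1 and 0.1 rad and velocity of joint tensioner between -0.1 and 0.1 rad/s and contact force between each of tin, hammer, sandal and tensioner_base below 0.3 N); the arm keeps its last pose, push and grip.
It fails at once if the sandal, the hammer or the tin is shifted by more than 30 mm (distance of any of sandal, hammer, tin from where it was at the start of the episode above 0.03 m).
It also fails if it takes over 48 s, if anything falls off the work surface, if the arm or the gripper's body presses on something with over 40 N, if the wrist force passes 120 N, or if a joint passes its speed limit or range.

## Working session

There is one attempt and no reset: what is moved stays moved. The work goes in short steps, Python scripts to look and compute and a tool call to move; the robot and the scene stay as the last step left them, time stands still between calls to the robot, and variables do not carry over. Pictures are saved under pics/ and viewed, on a budget of 10 in all, crops included, one or two more only if the job needs it, and the job is handed in when it is done.

Besides the shell and the picture viewer there is one more tool, called after ">>>" in YAML: its name, and indented under it one key for each argument. send_rows: Moves the arm, as the interface text tells. Its arguments: {"type":"object","properties":{"rows":{"type":"array"}},"required":["rows"]}

```bash
mkdir -p pics; ls; cat > h.py <<'E'
import numpy as np, cv2
from cell import ctrl
def ray(cam,uv):
    c=ctrl.get_calibration(cam);K=np.array(c["intrinsics"],float);d=np.array(c["dist_coeffs"],float);T=np.array(c["T"],float)
    p=cv2.undistortPoints(np.array([[uv]],float),K,d)[0,0]
    return T, np.array([p[0],p[1],1.])
def atz(cam,uv,z):
    T,r=ray(cam,uv);o=T[:3,3];v=T[:3,:3]@r
    return o+v*(z-o[2])/v[2]
def atd(cam,uv,D):
    T,r=ray(cam,uv);u,v=map(int,np.round(uv));w=D[v-1:v+2,u-1:u+2];w=w[w>0]
    return T[:3,:3]@(r*np.median(w))+T[:3,3] if len(w) else None
E
python3 - <<'E'
from h import *
np.set_printoptions(precision=1,suppress=True)
s=ctrl.read_state();print(s["clock"],s["eef_pos"],s["tool_rot"],s["width"],ctrl.tcp_to_tips)
Z=dict(punch=0,ram=91,grip_bar=146,red_punch=88,tensioner_base=0,pivot=62,thumb_post=79,sandal=0,hammer=0,tin=0)
for cam in("top","scene"):
    im,D=ctrl.get_image(cam);cv2.imwrite(f"pics/{cam}0.png",im)
    print(cam,np.array(ctrl.get_calibration(cam)["T"])[:3,3])
    for n,z in Z.items():
        for r in ctrl.place_of(cam,n)[:2]:
            print(n,np.round(r["uv"],1),round(r["confidence"],2),atz(cam,r["uv"],z))
E
```

```text
pics
0.0 [ 215.9 -612.4  241.4] [-3.1 -0.   0.3] 85.42441967312858 11.0
top [ 379.1   14.5 1035.6]
punch [365.6 202.1] 0.92 [ 599.1 -233.3    0. ]
ram [376.7 176.9] 0.89 [ 642.  -235.4   91. ]
grip_bar [381.2 189.8] 0.92 [ 598.5 -231.8  146. ]
red_punch [364.  179.3] 0.66 [ 634.3 -206.4   88. ]
tensioner_base [180.9 193.3] 0.97 [579.8 234.    0. ]
pivot [176.5 181.2] 0.84 [596.3 235.3  62. ]
thumb_post [155.1 216. ] 0.8 [505.6 270.7  79. ]
sandal [276.2 133.6] 0.66 [759.9   6.6   0. ]
hammer [256.6 269.2] 0.88 [408.5  25.7   0. ]
tin [278.7 213.1] 0.73 [551.6 -16.7   0. ]
scene [1109.4 -450.7  970.6]
punch [186.  281.7] 0.84 [ 609.1 -229.8    0. ]
punch [310.5 268. ] 0.48 [765.5   1.1   0. ]
ram [189.  275.5] 0.66 [ 648.6 -237.8   91. ]
grip_bar [176.8 246.6] 0.94 [ 609.5 -231.4  146. ]
red_punch [200.7 263.9] 0.64 [ 641.1 -203.2   88. ]
tensioner_base [326.  169.1] 0.95 [581.9 240.9   0. ]
pivot [329.9 156.3] 0.95 [592.1 234.9  62. ]
thumb_post [316.2 124.4] 0.68 [499.7 277.1  79. ]
sandal [307.2 268.7] 0.75 [761.9  -5.7   0. ]
hammer [222.5 172.8] 0.73 [413.1  28.    0. ]
tin [244.9 213.7] 0.94 [552.6 -12.9   0. ]
```

```bash
sleep 1
```

```text
(no output)
```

View pics/top0.png

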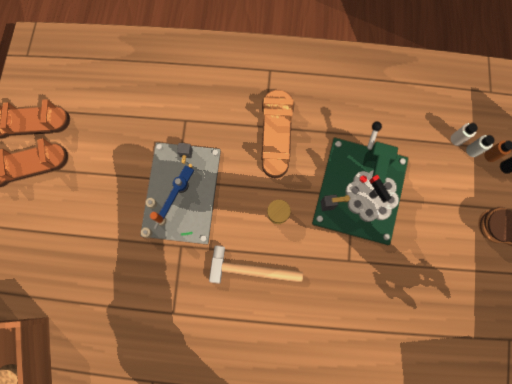

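View pics/scene0.png

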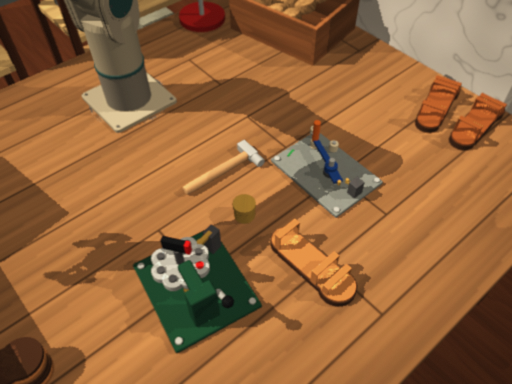

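The red collar shows at about (363,180) in top and the ram end at about (377,177), so the turret is one click short. The bar runs from about (375,180) to (388,200). Next I measure angles and positions from depth.

```bash
python3 - <<'E'
from h import *
np.set_printoptions(precision=1,suppress=True)
def cloud(cam):
    im,D=ctrl.get_image(cam);c=ctrl.get_calibration(cam);K=np.array(c["intrinsics"],float);d=np.array(c["dist_coeffs"],float);T=np.array(c["T"],float)
    v,u=np.nonzero(D>0);p=cv2.undistortPoints(np.stack([u,v],1).astype(float)[:,None],K,d)[:,0]
    z=D[v,u];P=np.c_[p*z[:,None],z]@T[:3,:3].T+T[:3,3]
    return im,P,im[v,u].astype(int)
def rect(P):
    (c,s,a)=cv2.minAreaRect(P[:,:2].astype(np.float32));return np.array(c),np.array(s),a
for cam in("top","scene"):
    im,P,C=cloud(cam)
    near=lambda c,r:np.hypot(P[:,0]-c[0],P[:,1]-c[1])<r
    b=P[near((602,-232),50)&(P[:,2]>150)&(P[:,2]<172)]
    w,V=np.linalg.eigh(np.cov(b[:,:2].T));print(cam,"bar",len(b),b.mean(0),rect(b),"ang",np.degrees(np.arctan2(V[1,1],V[0,1])))
    a=P[near((630,-235),120)&(P[:,2]>110)&(P[:,2]<125)];print("ramarm",len(a),a.mean(0),rect(a))
    g=P[near((610,-230),170)&(P[:,2]>8)&(P[:,2]<22)];print("plate",len(g),rect(g))
    t=P[near((580,235),170)&(P[:,2]>7)&(P[:,2]<18)];print("tplate",len(t),rect(t))
    q=P[near((503,275),40)&(P[:,2]>75)];print("post",len(q),q.mean(0) if len(q) else "",q[:,2].max() if len(q) else "", q[q[:,2]>96].mean(0))
    r=(C[:,2]>150)&(C[:,1]<60)&(C[:,0]<70)&near((610,-230),90)
    for lo,hi in((75,110),(125,175)):
        k=P[r&(P[:,2]>lo)&(P[:,2]<hi)];print("red",lo,len(k),k.mean(0) if len(k) else "")
    x=cv2.resize(im[130:250,310:420],None,fx=5,fy=5,interpolation=cv2.INTER_CUBIC) if cam=="top" else None
    if x is not None: cv2.imwrite("pics/c1.png",x)
E
```

```text
top bar 218 [ 600.1 -226.6  160.9] (array([ 600.7, -228.4]), array([60.8, 15.2]), 36.14102554321289) ang -145.54822593454614
ramarm 676 [ 680.6 -239.7  118.3] (array([ 669. , -246.8]), array([153.4,  60.9]), 2.6228108406066895)
plate 4250 (array([ 620.6, -257.3]), array([280.3, 237.8]), 80.09664154052734)
tplate 5279 (array([567.7, 246.2]), array([284.5, 309.5]), 74.67338562011719)
post 65 [502.5 266.6 100.1] 107.19791869773735 [503.4 267.4 103.2]
red 75 27 [ 635.5 -203.4   89.5]
red 125 24 [ 620.7 -213.8  162.3]
scene bar 253 [ 606.9 -230.8  158.5] (array([ 605.6, -229.8]), array([59.8, 15.8]), 33.22078323364258) ang -145.25934036208744
ramarm 954 [ 683.7 -244.5  116.3] (array([ 674.7, -249.6]), array([140.4,  61.4]), 3.9594178199768066)
plate 4995 (array([ 632.1, -219.4]), array([199.4, 237.1]), 79.52790069580078)
tplate 3679 (array([585.8, 215.6]), array([203.2, 250. ]), 88.4329833984375)
post 71 [512.  264.5  92. ] 103.00279886110695 [510.5 266.6  99.8]
red 75 36 [ 639.3 -205.9   86.6]
red 125 32 [ 624.9 -216.9  160.1]
```

View pics/c1.png

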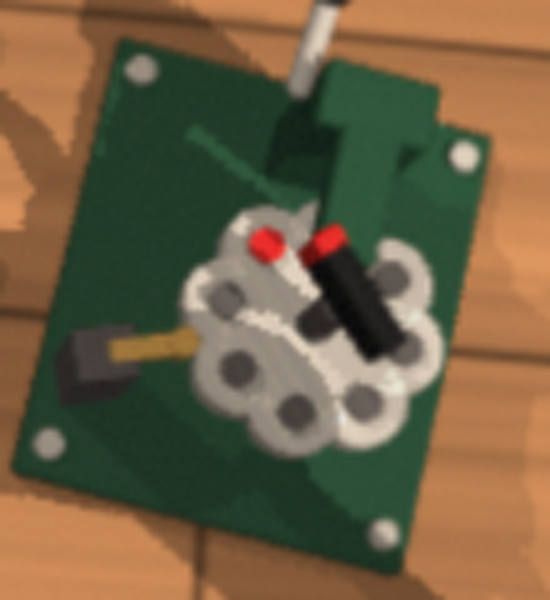

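>>> send_rows:
  rows:
    - {"x":4,"y":0,"z":0,"claw":0}
    - {"x":8,"y":0,"z":0,"claw":0}
    - {"x":10,"y":3,"z":0,"claw":0}
    - {"x":13,"y":5,"z":0,"claw":0}
    - {"x":16,"y":8,"z":0,"claw":0}

```text
$.rows[0]: bad value
```

```bash
python3 -c "
from h import *
s=ctrl.read_state();print(s['eef_pos'],s['tool_rot'],s['qpos'],s['force'])"
```

```text
[ 216.03247663 -613.05441525  242.30924863] [-3.14159228e+00 -6.07990880e-06  3.38759339e-01] [ 1.16621851  0.62839576  0.0385045   1.51742187 -0.02696727  0.99629366
 -0.02000712] [-0.37583068  0.18289977 -0.49993531]
```

>>> send_rows:
  rows:
    - {"x":4,"y":0,"z":0,"roll":0,"claw":0}
    - {"x":8,"y":0,"z":0,"roll":0,"claw":0}
    - {"x":11,"y":2.5,"z":0,"roll":5,"claw":0}
    - {"x":14,"y":5,"z":0,"roll":10,"claw":0}
    - {"x":17,"y":8,"z":0,"roll":15.2,"claw":0}

```text
clock: 1.62
eef_pos: [386.8, -533.3, 242.0]
tool_rot: [3.141, 0.0, 0.608]
force: [0.8, 0.9, -0.4]
width: 85.6
```

>>> send_rows:
  rows:
    - {"x":2.3,"y":3.2,"z":0,"roll":0,"claw":0}
    - {"x":4.6,"y":6.4,"z":0,"roll":0,"claw":0}
    - {"x":6.9,"y":9.6,"z":0,"roll":0,"claw":0}
    - {"x":9.2,"y":12.8,"z":0,"roll":0,"claw":0}
    - {"x":11.5,"y":16,"z":0,"roll":0,"claw":0}

```text
clock: 2.03
eef_pos: [501.4, -372.0, 242.5]
tool_rot: [3.141, -0.0, 0.604]
force: [0.4, 0.4, 0.0]
width: 85.3
```

>>> send_rows:
  rows:
    - {"x":2.3,"y":3.2,"z":0,"roll":0,"claw":0}
    - {"x":4.6,"y":6.4,"z":0,"roll":0,"claw":0}
    - {"x":6.9,"y":9.6,"z":0,"roll":0,"claw":0}
    - {"x":9.2,"y":12.8,"z":0,"roll":0,"claw":0}
    - {"x":10.1,"y":14.2,"z":0,"roll":0,"claw":0}

```text
clock: 2.45
eef_pos: [605.5, -224.3, 242.4]
tool_rot: [-3.14, -0.005, 0.611]
force: [0.1, 0.2, -0.5]
width: 85.2
```

>>> send_rows:
  rows:
    - {"x":0,"y":0,"z":-3,"roll":0,"claw":0}
    - {"x":0,"y":0,"z":-5.5,"roll":0,"claw":0}
    - {"x":0,"y":0,"z":-7.5,"roll":0,"claw":0}
    - {"x":0,"y":0,"z":-8.8,"roll":0,"claw":0}
    - {"x":0,"y":0,"z":-9.6,"roll":0,"claw":0}

```text
clock: 2.87
eef_pos: [600.5, -231.2, 144.3]
tool_rot: [-3.139, 0.002, 0.604]
force: [-0.1, 0.5, -0.1]
width: 85.4
```

>>> send_rows:
  rows:
    - {"x":0,"y":0,"z":0,"roll":0,"claw":0.4}
    - {"x":0,"y":0,"z":0,"roll":0,"claw":0.6}

```text
clock: 3.03
eef_pos: [601.7, -231.7, 146.5]
tool_rot: [3.141, -0.0, 0.604]
force: [-0.3, -0.7, 0.4]
width: 63.9
```

Quick look before closing.

```bash
python3 - <<'E'
from h import *
im,_=ctrl.get_image("scene");im2,_=ctrl.get_image("top")
a=cv2.resize(im[190:310,120:260],(560,480),interpolation=cv2.INTER_CUBIC)
cv2.imwrite("pics/g1.png",a)
s=ctrl.read_state();print(s["eef_pos"],s["width"],s["force"])
E
```

```text
[ 602.36152385 -231.96386186  147.5485251 ] 49.07805811666911 [-1.25555446  1.16471723 -0.50070541]
```

View pics/g1.png

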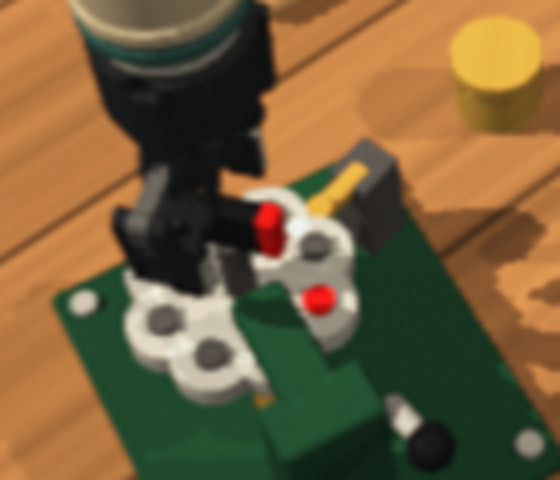

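The fingers straddle the bar, with the red cap at crop (270,228) showing between them. I'll close now.

>>> send_rows:
  rows:
    - {"x":0,"y":0,"z":0,"roll":0,"claw":0.85}
    - {"x":0,"y":0,"z":0,"roll":0,"claw":1}
    - {"x":0,"y":0,"z":0,"roll":0,"claw":1}
    - {"x":0,"y":0,"z":0,"roll":0,"claw":1}
    - {"x":0,"y":0,"z":0,"roll":0,"claw":1}

```text
clock: 3.55
eef_pos: [600.7, -229.9, 147.4]
tool_rot: [-3.139, 0.0, 0.605]
force: [-3.9, 2.4, 7.1]
width: 12.6
```

>>> send_rows:
  rows:
    - {"x":0,"y":0,"z":0,"roll":-5,"claw":1}
    - {"x":0,"y":0,"z":0,"roll":-10,"claw":1}
    - {"x":0,"y":0,"z":0,"roll":-15,"claw":1}
    - {"x":0,"y":0,"z":0,"roll":-20,"claw":1}
    - {"x":0,"y":0,"z":0,"roll":-25,"claw":1}

```text
clock: 3.97
eef_pos: [600.6, -229.6, 147.4]
tool_rot: [-3.138, 0.001, 0.164]
force: [-4.2, 3.9, 7.0]
width: 13.0
```

>>> send_rows:
  rows:
    - {"x":0,"y":0,"z":0,"roll":-5,"claw":1}
    - {"x":0,"y":0,"z":0,"roll":-10,"claw":1}
    - {"x":0,"y":0,"z":0,"roll":-15,"claw":1}
    - {"x":0,"y":0,"z":0,"roll":-20,"claw":1}
    - {"x":0,"y":0,"z":0,"roll":-20,"claw":1}

```text
clock: 4.38
eef_pos: [600.6, -229.2, 147.4]
tool_rot: [-3.139, 0.003, -0.184]
force: [-4.9, 5.4, 7.9]
width: 13.1
```

>>> send_rows:
  rows:
    - {"x":0,"y":0,"z":0,"roll":0,"claw":0.6}
    - {"x":0,"y":0,"z":0,"roll":0,"claw":0.3}
    - {"x":0,"y":0,"z":0,"roll":0,"claw":0.1}
    - {"x":0,"y":0,"z":0,"roll":0,"claw":0}
    - {"x":0,"y":0,"z":0,"roll":0,"claw":0}

```text
clock: 4.8
eef_pos: [601.6, -231.9, 146.3]
tool_rot: [3.141, -0.0, -0.182]
force: [-0.4, -1.3, -0.6]
width: 72.9
```

>>> send_rows:
  rows:
    - {"x":0,"y":0,"z":1,"roll":0,"claw":0}
    - {"x":0,"y":0,"z":3,"roll":0,"claw":0}
    - {"x":0,"y":0,"z":6,"roll":0,"claw":0}
    - {"x":-1,"y":3,"z":8.5,"roll":0,"claw":0}
    - {"x":-2,"y":7,"z":8.5,"roll":0,"claw":0}

```text
clock: 5.22
eef_pos: [584.2, -167.2, 237.3]
tool_rot: [3.137, -0.012, -0.189]
force: [1.9, 0.4, -0.9]
width: 85.5
```

>>> send_rows:
  rows:
    - {"x":-1,"y":4,"z":0,"roll":0,"claw":0}
    - {"x":-2,"y":8,"z":0,"roll":0,"claw":0}
    - {"x":-3,"y":12,"z":0,"roll":0,"claw":0}
    - {"x":-4,"y":16,"z":0,"roll":0,"claw":0}
    - {"x":-4,"y":16,"z":0,"roll":0,"claw":0}

```text
clock: 5.63
eef_pos: [539.6, 9.3, 231.7]
tool_rot: [-3.135, 0.003, -0.169]
force: [-0.1, 0.2, -0.4]
width: 85.3
```

```bash
python3 - <<'E'
from h import *
np.set_printoptions(precision=1,suppress=True)
im,D=ctrl.get_image("top");cv2.imwrite("pics/t2.png",np.hstack([cv2.resize(im[130:250,310:420],(500,545),interpolation=cv2.INTER_CUBIC)]))
for cam in("top","scene"):
    if cam=="scene": im,D=ctrl.get_image(cam)
    c=ctrl.get_calibration(cam);K=np.array(c["intrinsics"],float);d=np.array(c["dist_coeffs"],float);T=np.array(c["T"],float)
    v,u=np.nonzero(D>0);p=cv2.undistortPoints(np.stack([u,v],1).astype(float)[:,None],K,d)[:,0]
    z=D[v,u];P=np.c_[p*z[:,None],z]@T[:3,:3].T+T[:3,3];C=im[v,u].astype(int)
    n=lambda a,b,r:np.hypot(P[:,0]-a,P[:,1]-b)<r
    b=P[n(602,-231,48)&(P[:,2]>150)&(P[:,2]<172)]
    if len(b)>20: print(cam,"bar",len(b),cv2.minAreaRect(b[:,:2].astype(np.float32)))
    # tensioner plate: grey, low
    g=n(580,235,170)&(P[:,2]>7)&(P[:,2]<18)&(np.ptp(C,axis=1)<35)&(C.mean(1)>60)
    # largest blob by pixel mask
    m=np.zeros(D.shape,np.uint8);m[v[g],u[g]]=1;k,L,S,_=cv2.connectedComponentsWithStats(cv2.morphologyEx(m,cv2.MORPH_OPEN,np.ones((3,3),np.uint8)))
    i=1+S[1:,4].argmax();t=P[L[v,u]==i];print("tplate",len(t),cv2.minAreaRect(t[:,:2].astype(np.float32)))
    o=n(505,272,45)&(C[:,2]>130)&(C[:,1]<100)&(P[:,2]>60);q=P[o];print("orange",len(q),q.mean(0) if len(q) else "",q[q[:,2]>97].mean(0))
    for nm,zz in(("pivot",62),("thumb_post",79),("tensioner_base",0)):
        for r in ctrl.place_of(cam,nm)[:1]: print(nm,round(r["confidence"],2),atz(cam,r["uv"],zz))
s=ctrl.read_state();print(s["clock"],s["eef_pos"],s["tool_rot"],s["force"])
E
```

```text
top bar 212 ((600.0755615234375, -228.7457275390625), (15.168663024902344, 60.578948974609375), 78.62662506103516)
tplate 3511 ((582.7237548828125, 233.02650451660156), (169.56053161621094, 243.42811584472656), 88.89588165283203)
orange 27 [500.9 262.4  81.9] [504.5 262.3 100.7]
pivot 0.87 [602.4 231.   62. ]
thumb_post 0.57 [505.4 269.7  79. ]
tensioner_base 0.75 [579.8 231.5   0. ]
scene bar 215 ((604.8253173828125, -229.82656860351562), (14.760348320007324, 62.91536331176758), 79.16898345947266)
tplate 3221 ((588.723876953125, 229.78065490722656), (170.61923217773438, 243.66346740722656), 88.68511962890625)
orange 69 [515.  263.2  79.1] [517.2 262.6  99.2]
pivot 0.78 [606.6 230.3  62. ]
thumb_post 0.75 [ 563.9 -213.5   79. ]
tensioner_base 0.59 [585.4 233.8   0. ]
6.0333 [541.7  -3.3 231.4] [ 3.1 -0.  -0.2] [-0.7  0.3  0.3]
```

View pics/t2.png

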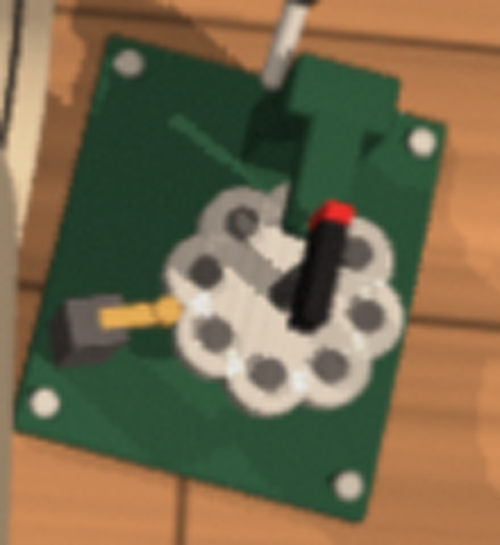

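The turret sits at the click: bar at -11°, plate yaw -10°, and the red punch is hidden under the ram. Next is the tensioner. Base yaw is about -1°, and the post is near (508,266).

>>> send_rows:
  rows:
    - {"x":-0.5,"y":4,"z":0,"roll":3,"claw":0}
    - {"x":-1,"y":8,"z":0,"roll":6,"claw":0}
    - {"x":-1.5,"y":12,"z":0,"roll":9.5,"claw":0}
    - {"x":-2,"y":16,"z":0,"roll":9.5,"claw":0}
    - {"x":-2.5,"y":20,"z":0,"roll":9.5,"claw":0}

```text
clock: 6.45
eef_pos: [516.6, 199.1, 231.4]
tool_rot: [3.142, -0.0, -0.018]
force: [1.2, -0.9, -0.4]
width: 85.6
```

>>> send_rows:
  rows:
    - {"x":-0.5,"y":3.5,"z":0,"roll":0,"claw":0}
    - {"x":-1,"y":6.7,"z":0,"roll":0,"claw":0}
    - {"x":-1,"y":6.7,"z":-3,"roll":0,"claw":0}
    - {"x":-1,"y":6.7,"z":-6.5,"roll":0,"claw":0}
    - {"x":-1,"y":6.7,"z":-9.5,"roll":0,"claw":0}

```text
clock: 6.87
eef_pos: [506.8, 265.5, 135.1]
tool_rot: [-3.141, -0.001, -0.015]
force: [-0.1, -0.3, -0.3]
width: 85.5
```

```bash
python3 - <<'E'
from h import *
im,_=ctrl.get_image("scene");im2,_=ctrl.get_image("top")
cv2.imwrite("pics/p1.png",np.hstack([cv2.resize(im[60:220,250:390],(350,400)),cv2.resize(im2[120:280,110:250],(350,400))]))
s=ctrl.read_state();print(s["eef_pos"],s["tool_rot"],s["force"])
E
```

```text
[503.67987233 263.08532101 131.97648676] [ 3.13638539  0.00833604 -0.01671998] [-0.46560474 -0.13274932  0.1248218 ]
```

View pics/p1.png

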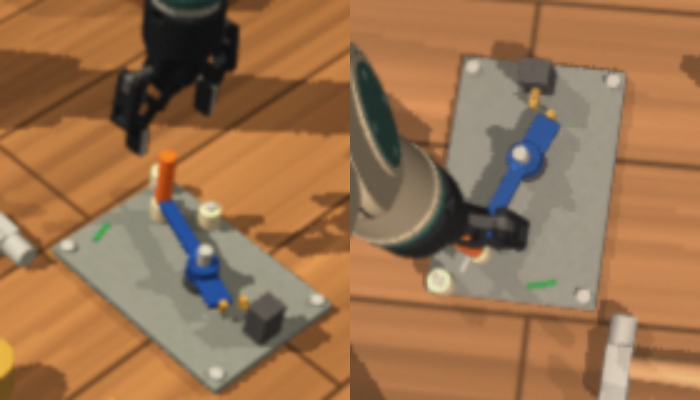

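The post at scene crop (167,155) lies below and between the fingers at (135,140) and (210,105). I'll descend.

>>> send_rows:
  rows:
    - {"x":0,"y":0,"z":-2,"roll":0,"claw":0}
    - {"x":0,"y":0,"z":-4,"roll":0,"claw":0}
    - {"x":0,"y":0,"z":-5.5,"roll":0,"claw":0}
    - {"x":0,"y":0,"z":-6.2,"roll":0,"claw":0.3}
    - {"x":0,"y":0,"z":-6.2,"roll":0,"claw":0.5}

```text
clock: 7.38
eef_pos: [506.8, 264.7, 74.3]
tool_rot: [3.141, 0.001, -0.017]
force: [1.1, -0.6, 0.5]
width: 64.1
```

>>> send_rows:
  rows:
    - {"x":0,"y":0,"z":0,"roll":0,"claw":0.7}
    - {"x":0,"y":0,"z":0,"roll":0,"claw":1}
    - {"x":0,"y":0,"z":0,"roll":0,"claw":1}
    - {"x":0,"y":0,"z":0,"roll":0,"claw":1}

```text
clock: 7.72
eef_pos: [507.3, 267.6, 75.8]
tool_rot: [-3.138, -0.002, -0.015]
force: [-0.1, 5.1, 3.3]
width: 16.8
```

>>> send_rows:
  rows:
    - {"x":-0.2,"y":-0.6,"z":0,"roll":3.4,"claw":1}
    - {"x":-0.37,"y":-1.15,"z":0,"roll":6.9,"claw":1}
    - {"x":-0.5,"y":-1.74,"z":0,"roll":10.3,"claw":1}
    - {"x":-0.6,"y":-2.33,"z":0,"roll":13.8,"claw":1}
    - {"x":-0.65,"y":-2.93,"z":0,"roll":17.2,"claw":1}

```text
clock: 8.13
eef_pos: [500.9, 239.3, 75.8]
tool_rot: [-3.138, -0.005, 0.289]
force: [-1.1, 7.0, 1.8]
width: 16.8
```

>>> send_rows:
  rows:
    - {"x":-0.03,"y":-0.6,"z":0,"roll":3.4,"claw":1}
    - {"x":-0.02,"y":-1.2,"z":0,"roll":6.9,"claw":1}
    - {"x":0.02,"y":-1.8,"z":0,"roll":10.3,"claw":1}
    - {"x":0.1,"y":-2.4,"z":0,"roll":13.7,"claw":1}
    - {"x":0.23,"y":-3,"z":0,"roll":17.2,"claw":1}

```text
clock: 8.55
eef_pos: [503.3, 209.7, 75.8]
tool_rot: [-3.139, -0.006, 0.589]
force: [-1.0, 7.5, 3.3]
width: 16.8
```

>>> send_rows:
  rows:
    - {"x":0,"y":0,"z":0,"roll":0,"claw":1}
    - {"x":0,"y":0,"z":0,"roll":0,"claw":1}
    - {"x":0,"y":0,"z":0,"roll":0,"claw":1}
    - {"x":0,"y":0,"z":0,"roll":0,"claw":1}
    - {"x":0,"y":0,"z":0,"roll":0,"claw":1}

```text
clock: 8.97
eef_pos: [503.2, 210.0, 75.8]
tool_rot: [-3.139, -0.006, 0.586]
force: [-0.2, 6.7, 3.3]
width: 16.5
```

```bash
python3 - <<'E'
from h import *
im,_=ctrl.get_image("scene");im2,_=ctrl.get_image("top")
cv2.imwrite("pics/p2.png",np.hstack([cv2.resize(im[60:220,250:390],(350,400)),cv2.resize(im2[120:280,110:250],(350,400))]))
s=ctrl.read_state();print(s["clock"],s["eef_pos"],s["tool_rot"],s["force"],s["width"],np.abs(s["qd"]).max())
p=np.array(s["eef_pos"][:2])-[601,231];a=np.arctan2(p[1],-p[0])+np.radians(-1.2);print("q~",.35-a,np.hypot(*p))
E
```

```text
9.0667 [503.22725042 209.97208298  75.78854272] [-3.13911473 -0.00572273  0.58612193] [0.68310648 7.60068107 3.96731924] 16.87229717153893 0.0012899368342676508
q~ 0.5827863502813811 100.00841891644772
```

View pics/p2.png

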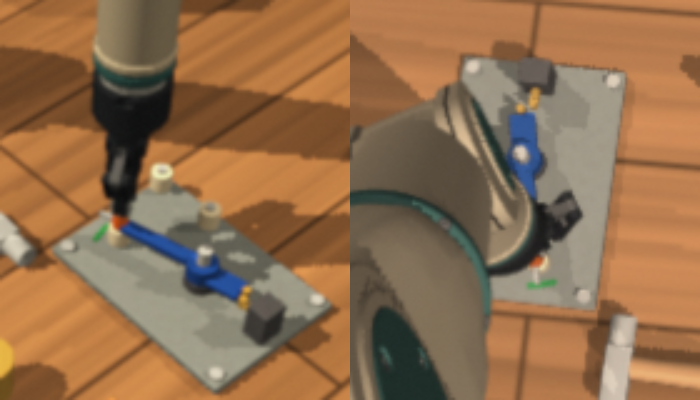

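The post stands over the green mark, with the arm at q≈0.58, about 7.6 N on the wrist and no movement. Handing in.

```bash
python3 -c "
from h import *
print(ctrl.finish_job());s=ctrl.read_state();print(s['clock'],s['eef_pos'],s['force'],s['width'])"
```

```text
the job is handed in; nothing more can be done
None
the job is handed in; nothing more can be done
```

The bench is set up and the job is handed in at about 9 s of the 48 s allowed; no verdict is reported.

- **Turret:** I gripped the bar, turned it 45° clockwise (one click) and let go. After release the bar read about -11° against the plate's -10°, roughly 0.015 rad off. The red punch is hidden under the ram.
- **Tensioner:** I gripped the orange post, swung it along its arc and am still holding it. My estimate is q ≈ 0.58, well past the 0.49 click, and the last picture shows the post over the green mark. The wrist reads about 7.6 N in y, and nothing was moving.
- **Force reading:** it is a little below the 9–11 N listed for the post at that angle. The wrist already read about 5 N when I closed on the post at rest.
- **Sandal, hammer and tin:** I did not measure these again after the moves. The arm never came near them, and I saw no unexpected forces.
- **Failed check:** one network fix of the post from the scene camera was clearly wrong, about 480 mm off. I ignored it because the depth data and the top camera agreed.

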